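# File the missing parts box in the kitting tray

## Task

The parts boxes in the aluminium tray stand tightly side by side in order of height and of the dots on their lids, but the three-dot box was left out and stands on the bench. Part the row by sliding the two-dot and four-dot boxes along the tray, without lifting them out, and then stand the three-dot box upright on the tray floor between them, square with the row and with both neighbours still upright in the tray.

Things in the scene. Friction and masses are not known exactly. Their poses are not given: they have to be found in the camera images.
- tray: fixed aluminium channel, 68 mm (x) by 250 mm (y, along the row); floor 6 mm thick; four walls 5 mm thick, tops 18 mm above the bench; inside 58 x 240 mm. Origin: centre of underside. In it, towards +y: boxes with 1, 2, 4, 5 dots, 52, 64, 88, 100 mm tall, same footprint, 1.5 mm apart, 50 mm across the tray; each end of the tray is empty for 20 to 55 mm, about 75 mm in all.
- box2: parts box standing in the tray, 64 mm tall, 2 black dots on its lid; blue with grey lid, 50 mm (its x) by 40 mm (its y), about 200 g, rigid, same after a half turn. Origin: centre of underside, z up. Gripped across its 50 mm it slides freely along the tray, pushing the loose 1-dot box on its -y side ahead of it until that meets the end wall.
- box4: parts box standing in the tray, 88 mm tall, 4 black dots on its lid; blue with grey lid, 50 mm (its x) by 40 mm (its y), about 200 g, rigid, same after a half turn. Origin: centre of underside, z up. Gripped across its 50 mm it slides freely along the tray, pushing the loose 5-dot box on its +y side ahead of it until that meets the end wall.
- box3: parts box to file, loose on the bench right of the tray, 76 mm tall, 3 black dots in a diagonal on its lid; blue with grey lid, 50 mm (its x) by 40 mm (its y), about 200 g, rigid, same after a half turn. Origin: centre of underside, z up. Nearby a lower box (40 mm tall, blank lid, same footprint) does not belong in the row.

How it is judged:
On the way:
1. the two-dot and four-dot boxes are parted, wide enough for a box, before the three-dot box is down in the tray (y of box4 in the frame of box2 above 0.081 m and (horizontal distance between box3 and tray above 0.03 m or z of box3 in the frame of tray above 0.014 m)), for 0.1 s.
At the end, for the whole second after the job is handed in: Boxes 2, 3, 4 stand at rest in the tray: underside within 8 mm of its floor, within 12 mm of its centre line, tilted under 10 degrees; box 3 is between 2 and 4 (centres 35 mm or more apart along the row) and square with the tray within 11 degrees, either way round (x of box2 in the frame of tray between -0.012 and 0.012 m and y of box2 in the frame of tray between -0.11 and 0.11 m and z of each of box2, box3, box4 in the frame of tray below 0.014 m and angle between each of box2, box3, box4's own z axis and vertical below 0.17 rad and linear speed of each of box2, box3, box4 below 0.02 m/s and x of box3 in the frame of tray between -0.012 and 0.012 m and y of box3 in the frame of tray between -0.11 and 0.11 m and x of box4 in the frame of tray between -0.012 and 0.012 m and y of box4 in the frame of tray between -0.11 and 0.11 m and y of box3 in the frame of box2 above 0.035 m and y of box3 in the frame of box4 below -0.035 m and angle between the y axis of box3 and the y axis of tray, either way round below 0.2 rad); the robot touches nothing.
It fails at once if box 2 is lifted out of the tray (raised more than 25 mm above its floor) (z of box2 in the frame of tray above 0.031 m).
It fails at once if box 4 is lifted out of the tray (raised more than 25 mm above its floor) (z of box4 in the frame of tray above 0.031 m).
It also fails if it takes over 64 s, if anything falls off the work surface, if the arm or the gripper's body presses on something with over 40 N, if the wrist force passes 120 N, or if a joint passes its speed limit or range.

## Robot

A 7-joint arm with a two-finger parallel gripper is mounted at the origin on the work surface. World frame = base frame: x ahead of the robot, y to its left, z up, the work surface at z = 0. Lengths are in m, angles in rad, forces in N, time in s.
With the tool pointing down it reaches from about 0.35 to 0.9 m from the base axis. Payload 7.2 kg.
Tool frame: the origin (TCP) lies on the centre line of the jaws, within the pads' length; the fingertips stand 22 mm ahead of it and the grasp point (between the pads) lies 3 mm ahead of it (bot.tip_reach is the distance from the TCP to the fingertips, in m); x points along the fingers, z is the direction in which the jaws open and shut, and the axes are right-handed (so a half turn about x gives the same grasp; the last joint's range is limited). The gripper opens to 85 mm and grips with 20 to 120 N. Pads are 22 mm wide; open, the fingers measure 114 mm over their backs; the gripper's body (76 mm by 85 mm) begins 54 mm behind the grasp point. The pads swing forward as they close: fully open they stand 13 mm farther back than shut.
Start: joints at [1.163, 0.411, -0.013, 1.596, 0.006, 1.134, -0.082], TCP at [0.208, -0.589, 0.253] pointing down, gripper open.
Joint ranges: [-2.95, 2.95], [-0.29, 1.99], [-1.47, 1.44], [0.14, 2.54], [-1.03, 4.17], [0.13, 1.85], [-2.86, 2.86]. Speed limits (rad/s): [2.39, 2.39, 3.01, 3.01, 3.14, 3.14, 3.14].

## Interface

Orientations are given as a unit quaternion [x, y, z, w].
In Python, from workcell import bot, hand, vision gives the robot as it stands. Calls block until the motion is done:
- bot.reach(position, orientation): joint-space move of the TCP to a pose.
- bot.movel(position, speed=0.15, rot=None, stop_force=None): straight line of the TCP; rot=None keeps the orientation; speed is the mean speed in m/s. With stop_force (N) it stops when the force on the tool has changed by that much, and returns True; else False.
- bot.set_joints(angles): joint-space move.
- hand.set_gripper(opening, effort=None): finger opening in m; effort is the grip in N (None keeps the last); returns when the fingers have stopped.
- bot.sleep(seconds).
- bot.ik(position, orientation): joint angles nearest the present ones, or None.
- vision.capture(name): name is "scene" or "top" or "wrist"; returns a dict with "pixels" (384x512x3 uint8, red, green, blue), "z_map" (384x512 float32, m along the optical axis (not along the pixel's ray), 0 where there is no reading), "fov_y" (degrees; the focal length in pixels is half the picture's height over the tangent of half this angle, whatever the lens; pixels are square), "cx", "cy" (the principal point, pixels), "R" (3x3) and "t" (3): a world point X has camera coordinates R X + t. Camera axes: x right, y down, z forward; pixel columns grow to the right and rows downward; lengths in m; the calibration is good to about 2 mm. A picture is of the moment at which its call begins.
A pose or a line that the arm cannot do raises bot.PlanningError and nothing moves.
- bot.sign_off(): hands the job in, once; it reports no verdict.
Readings, each from a call of its own:
- bot.read_time(): time.
- bot.read_qpos(): joint angles.
- bot.read_joint_vel(): joint speeds.
- bot.read_joint_efforts(): joint torques, N m.
- bot.read_position(): TCP position.
- bot.read_tool_rot(): TCP orientation.
- bot.read_wrist_force(): force on the tool from outside, world axes, zero at the start.
- bot.read_moment(): the same for the moment, N m.
- bot.read_finger_gap(): finger opening in m.
Only numpy, scipy, OpenCV 4.12 (cv2) and the standard library are available. Lean on these libraries where they do the work, as an engineer would, in place of code of your own. Each camera call takes 0.05 s, during which the arm holds its last target. There are 200 camera calls.

## Working session

There is one attempt and no reset: what is moved stays moved. The work goes in short steps, each a Python script; the robot and the scene stay as the last script left them, time stands still between calls to the robot, and variables do not carry over. Pictures are saved under pics/ and viewed, on a budget of 10 in all, crops included, one or two more only if the job needs it, and the job is handed in when it is done.

```bash
mkdir -p pics; cat > h.py <<'E'
import numpy as np, cv2
from workcell import bot, hand, vision
def cloud(c):
    h,w=c["z_map"].shape; f=h/2/np.tan(np.radians(c["fov_y"])/2)
    u,v=np.meshgrid(np.arange(w),np.arange(h)); z=c["z_map"]
    P=np.stack([(u-c["cx"])/f*z,(v-c["cy"])/f*z,z],-1)
    return (P-c["t"])@c["R"]
def cap(n,name):
    c=vision.capture(n); cv2.imwrite(f"pics/{name}.png",c["pixels"][...,::-1]); np.savez(f"pics/{name}.npz",**c); return c
E
python3 - <<'E'
from h import *
a=cap("top","top1"); b=cap("scene","scene1")
cv2.imwrite("pics/both.png",cv2.resize(np.hstack([a["pixels"],b["pixels"]])[...,::-1],(800,300)))
for c in(a,b):
    print(c["fov_y"],c["cx"],c["cy"],c["R"],c["t"]); P=cloud(c); print(P[192,256],np.mean(c["z_map"]>0))
print(bot.read_time(),bot.read_tool_rot())
E
```

```text
55.829456832253136 261.0113834936039 197.82611166573955 [[-0.0109713  -0.99964059 -0.02446062]
 [-0.98693346  0.01475798 -0.16045105]
 [ 0.16075437  0.02238065 -0.98674066]] [-0.03581005  0.57394635  0.69747875]
[ 5.93949129e-01 -3.13889565e-02  1.78849024e-04] 0.9959665934244791
44.14206771491449 257.8495631020419 192.40343263375993 [[ 5.14171217e-01  8.57687558e-01 -1.07826974e-04]
 [ 6.36555961e-01 -3.81690292e-01 -6.70155974e-01]
 [-5.74825598e-01  3.44506275e-01 -7.42220290e-01]] [-0.25144933 -0.32169406  1.25976156]
[ 0.51174896 -0.01792279  0.0174737 ] 0.9960174560546875
0.1 [ 0.40850976  0.57778593 -0.40798007  0.57691894]
```

View pics/both.png

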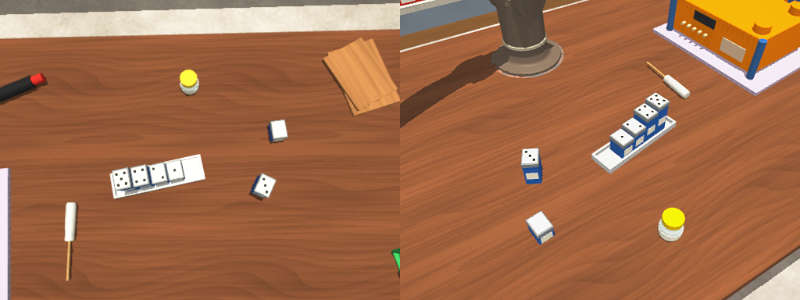

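The top view (left half) shows the tray at about (110–205, 155–197), with the 5-dot box at its left (+y) end. The 3-dot box is at (263,186) and the blank one at (278,131). Next I measure the lids with masks and depth.

```bash
cat >> h.py <<'E'
def lids(c,hs,tol=.006,verbose=True):
    """light-coloured lid regions at given world heights -> centre, short/long side, yaw of the 40 mm (y) axis"""
    P=cloud(c); hsv=cv2.cvtColor(c["pixels"],cv2.COLOR_RGB2HSV); out=[]
    for h in hs:
        m=((abs(P[...,2]-h)<tol)&(P[...,0]>.25)&(P[...,0]<.85)&(abs(P[...,1])<.45)&((hsv[...,1]<70)|(hsv[...,2]<60))).astype(np.uint8)
        m=cv2.morphologyEx(m,cv2.MORPH_CLOSE,np.ones((3,3)))
        n,l,s,_=cv2.connectedComponentsWithStats(m)
        for i in range(1,n):
            if s[i,4]<150: continue
            Q=P[l==i]; (x,y),(w,d),a=cv2.minAreaRect((Q[:,:2]*1000).astype(np.float32))
            a=np.radians(a); ya=a if w<d else a+np.pi/2
            ya=(ya+np.pi)%np.pi
            out.append((h,x/1000,y/1000,min(w,d),max(w,d),np.degrees(ya),np.median(Q[:,2])))
            if verbose: print(np.round(out[-1],4), s[i,4])
    return out
E
python3 - <<'E'
from h import *
for n in("top1","scene1"):
    c=dict(np.load(f"pics/{n}.npz")); print(n); lids(c,[.04,.058,.07,.076,.094,.106],.005)
    P=cloud(c);hsv=cv2.cvtColor(c["pixels"],cv2.COLOR_RGB2HSV)
    m=(P[...,2]>.004)&(P[...,2]<.025)&(hsv[...,1]<70)&(abs(P[...,0]-.55)<.2)&(abs(P[...,1]-.1)<.2)
    n_,l,s,_=cv2.connectedComponentsWithStats(m.astype(np.uint8))
    for i in range(1,n_):
        if s[i,4]>300: print("tray",cv2.minAreaRect((P[l==i][:,:2]*1000).astype(np.float32)),s[i,4])
E
```

```text
top1
[ 4.000000e-02  5.683000e-01 -1.533000e-01  5.995910e+01  2.892198e+02
  3.904240e+01  3.950000e-02] 447
[5.800000e-02 5.008000e-01 7.500000e-03 5.377260e+01 1.551037e+02
 1.260455e+02 5.760000e-02] 493
[7.000000e-02 4.924000e-01 3.260000e-02 5.854400e+01 1.915614e+02
 1.404339e+02 6.960000e-02] 509
[ 7.000000e-02  4.663000e-01 -1.455000e-01  5.720580e+01  1.632837e+02
  2.751720e+01  7.510000e-02] 445
[ 7.600000e-02  4.662000e-01 -1.464000e-01  5.711140e+01  1.652274e+02
  2.715010e+01  7.550000e-02] 534
[9.400000e-02 5.025000e-01 3.810000e-02 5.883120e+01 2.107488e+02
 1.692220e+02 9.360000e-02] 552
[1.060000e-01 4.969000e-01 5.790000e-02 5.674260e+01 2.442846e+02
 1.730163e+02 1.057000e-01] 568
tray ((521.9910278320312, 84.453857421875), (67.85800170898438, 250.05841064453125), 11.619790077209473) 1318
scene1
[ 4.000000e-02  8.376000e-01 -2.782000e-01  4.920160e+01  4.562241e+02
  8.023580e+01  4.090000e-02] 675
[5.80000e-02 5.31700e-01 4.36000e-02 4.98545e+01 6.56404e+01 1.07818e+01
 5.86000e-02] 471
[ 7.000000e-02  7.870000e-01 -1.128000e-01  5.917960e+01  7.066132e+02
  5.469300e+01  7.050000e-02] 415
[ 7.600000e-02  7.885000e-01 -1.140000e-01  5.684160e+01  7.029613e+02
  5.451670e+01  7.110000e-02] 282
[ 7.60000e-02  7.58300e-01 -2.75100e-01  4.60314e+01  6.12381e+02
  7.32811e+01  7.68000e-02] 497
[ 9.400000e-02  7.266000e-01 -7.780000e-02  6.945540e+01  8.440632e+02
  4.684310e+01  9.470000e-02] 458
[ 1.060000e-01  7.816000e-01 -7.300000e-02  5.998860e+01  7.682167e+02
  5.035540e+01  1.066000e-01] 377
tray ((521.1520385742188, 84.02931213378906), (71.70841979980469, 253.3360137939453), 11.422626495361328) 1443
```

```bash
sed -i 's/Q=P\[l==i\];/Q=P[(l==i)\&(abs(P[...,2]-h)<tol)];/; s/P\[\.\.\.,2\]-h)<tol)&(P/P[...,2]-h)<tol)\&(P/' h.py
python3 - <<'E'
from h import *
from scipy.spatial.transform import Rotation as R
for n in("top1","scene1"):
    print(n); lids(dict(np.load(f"pics/{n}.npz")),[.04,.058,.07,.076,.094,.106],.005)
print(R.from_quat(bot.read_tool_rot()).as_matrix().round(2))
def q(yaw): # jaw axis z at angle yaw, tool x down
    z=np.array([np.cos(yaw),np.sin(yaw),0]);x=np.array([0,0,-1.]);return R.from_matrix(np.c_[x,np.cross(z,x),z]).as_quat()
for y in (11.5,191.5,-28,152,62,-118):
    for p in ([.521,.06,.2],[.47,-.15,.2]): print(y,p,np.round(bot.ik(p,q(np.radians(y))),2) if bot.ik(p,q(np.radians(y))) is not None else None)
E
```

```text
top1
[ 4.00000e-02  6.41500e-01 -2.44200e-01  3.95870e+01  4.99451e+01
  9.82173e+01  3.95000e-02] 447
[5.800000e-02 5.337000e-01 3.250000e-02 4.127970e+01 5.013320e+01
 1.022732e+02 5.760000e-02] 493
[7.000000e-02 5.250000e-01 7.410000e-02 4.315700e+01 4.971390e+01
 1.005934e+02 6.960000e-02] 509
[ 0.07    0.4904 -0.1939 39.8845 49.0167 63.7433  0.0742] 445
[ 0.076   0.4904 -0.1939 39.8845 49.0167 63.7433  0.0754] 534
[9.400000e-02 5.167000e-01 1.145000e-01 4.263590e+01 4.998030e+01
 1.017691e+02 9.360000e-02] 552
[  0.106    0.5086   0.1539  40.3325  49.8983 100.8995   0.1057] 568
scene1
[ 4.00000e-02  6.41500e-01 -2.44400e-01  4.04486e+01  5.06921e+01
  9.74209e+01  4.09000e-02] 675
[5.80000e-02 5.31700e-01 4.36000e-02 4.98545e+01 6.56404e+01 1.07818e+01
 5.86000e-02] 471
[7.00000e-02 5.24500e-01 7.39000e-02 4.60982e+01 5.03825e+01 9.91858e+01
 7.05000e-02] 415
[7.600000e-02 5.264000e-01 7.120000e-02 3.952870e+01 4.820090e+01
 1.023459e+02 7.180000e-02] 282
[ 0.076   0.4902 -0.1943 39.3254 51.6661 62.8593  0.0768] 497
[ 0.094   0.515   0.1193 51.4506 57.1357 12.2186  0.0947] 458
[
[... 241 characters left out ...]
9  1.94  0.21  0.95  0.22]
191.5 [0.521, 0.06, 0.2] [-1.09  0.59  1.27  1.95 -0.64  1.09 -2.5 ]
191.5 [0.47, -0.15, 0.2] [ 0.26  0.25 -0.06  1.97  0.02  0.92 -2.75]
-28 [0.521, 0.06, 0.2] [ 0.37  0.39 -0.73  1.87  0.31  1.   -0.98]
-28 [0.47, -0.15, 0.2] [ 0.61  0.29 -0.47  1.95  0.16  0.94 -0.43]
152 [0.521, 0.06, 0.2] [ 0.68  0.6  -1.23  1.85  0.63  1.15  1.88]
152 [0.47, -0.15, 0.2] [ 1.14  0.53 -1.23  1.92  0.57  1.1   2.34]
62 [0.521, 0.06, 0.2] [ 0.46  0.42 -0.85  1.86  0.37  1.02  0.54]
62 [0.47, -0.15, 0.2] [ 0.75  0.32 -0.65  1.94  0.23  0.96  1.07]
-118 [0.521, 0.06, 0.2] [ 0.21  0.35 -0.52  1.87  0.2   0.97 -2.46]
-118 [0.47, -0.15, 0.2] [ 0.38  0.26 -0.2   1.96  0.06  0.93 -1.91]
```

```bash
cat >> h.py <<'E'
from scipy.spatial.transform import Rotation as Rn
YAW=np.radians(11.6); U=np.array([-np.sin(YAW),np.cos(YAW)]); T=np.array([.5217,.0842])
def q(yaw):
    z=np.array([np.cos(yaw),np.sin(yaw),0]);x=np.array([0,0,-1.]);return Rn.from_matrix(np.c_[x,np.cross(z,x),z]).as_quat()
def p(xy,z): return [float(xy[0]),float(xy[1]),float(z)]
def slide(xy,z,d):
    bot.reach(p(xy,.2),q(YAW)); bot.movel(p(xy,z+.003),.12,stop_force=20)
    hand.set_gripper(.03,40); print("gap",bot.read_finger_gap(),bot.read_position())
    e=np.array(xy)+U*d; print("hit",bot.movel(p(e,z+.003),.05,stop_force=15),bot.read_position(),bot.read_wrist_force())
    hand.set_gripper(.08); bot.movel(p(np.array(bot.read_position()[:2]),.2),.2); print(bot.read_time())
E
python3 - <<'E'
from h import *
slide((.5165,.1147),.070,.028)
slide((.5248,.0741),.050,-.045)
bot.reach(p((.4903,-.1941),.22),q(np.radians(-26.7)))
c=cap("top","top2"); lids(c,[.058,.07,.076,.094,.106],.005); cap("wrist","w2"); print(bot.read_time())
cv2.imwrite("pics/v2.png",cv2.resize(np.hstack([c["pixels"],np.load("pics/w2.npz")["pixels"]])[...,::-1],(800,300)))
E
```

```text
gap 0.04982158417900009 [0.51671052 0.1146381  0.07349672]
hit False [0.51135288 0.14227589 0.07349579] [-0.89325267 -2.43125711  7.14386199]
6.3417
gap 0.049700334038155033 [0.52513784 0.07402874 0.05355063]
hit False [0.53470894 0.03028394 0.0535943 ] [-0.23771502  2.83079742  7.15008379]
10.825
[ 5.800000e-02  5.427000e-01 -8.300000e-03  4.406870e+01  5.018140e+01
  1.006185e+02  5.760000e-02] 498
[7.000000e-02 5.361000e-01 2.900000e-02 3.981830e+01 4.951260e+01
 1.015888e+02 6.950000e-02] 505
[ 0.07    0.4916 -0.1924 36.1848 49.8638 63.5767  0.0741] 370
[ 0.076   0.4916 -0.1924 36.273  49.9717 63.964   0.0756] 453
[9.400000e-02 5.128000e-01 1.416000e-01 4.162370e+01 4.987280e+01
 1.015554e+02 9.370000e-02] 580
[  0.106    0.5035   0.1796  40.2324  50.0349 102.5889   0.1057] 576
11.8417
```

View pics/v2.png

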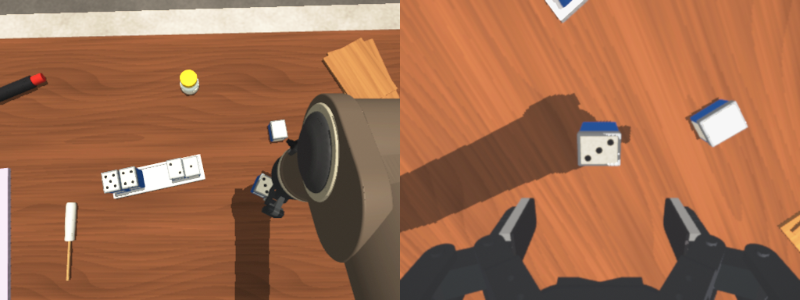

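The wrist view shows the 3-dot box upright at (600,148) between the fingers, and the top view shows the row parted with about a 75 mm gap. Now I pick up and place the box.

```bash
python3 - <<'E'
from h import *
g=(.4905,-.194)
bot.movel(p(g,.057),.12,stop_force=20); hand.set_gripper(.03,50)
print(bot.read_finger_gap(),bot.read_position())
bot.movel(p(g,.2),.15); print(bot.read_finger_gap(),bot.read_wrist_force())
t=T+U*.001+.001*np.array([np.cos(YAW),np.sin(YAW)])
bot.reach(p(t,.2),q(YAW)); bot.movel(p(t,.095),.12)
c=cap("scene","s3"); cap("wrist","w3"); print(bot.read_time())
cv2.imwrite("pics/v3.png",np.hstack([c["pixels"][80:280,150:450],np.load("pics/w3.npz")["pixels"][::2,::2]][:1])[::1,:,::-1].repeat(2,0).repeat(2,1))
E
```

```text
0.049181428212634 [ 0.49084543 -0.19413424  0.05754899]
0.04920282201862501 [-0.50321242  0.64829514 -1.76331444]
17.0417
```

View pics/v3.png

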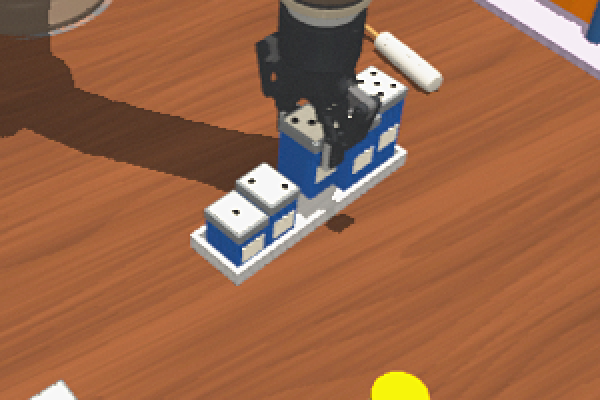

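The picture shows box 3 held upright and square at about (305,145), above the gap between the 2-dot box (268,185) and the 4-dot box. I lower it now.

```bash
python3 - <<'E'
from h import *
t=np.array(bot.read_position()[:2])
print(bot.movel(p(t,.0605),.04,stop_force=12),bot.read_position(),bot.read_wrist_force())
cap("scene","s4"); lids(dict(np.load("pics/s4.npz")),[.082],.007)
c=np.load("pics/s4.npz")["pixels"]; cv2.imwrite("pics/v4.png",c[80:280,150:450,::-1].repeat(2,0).repeat(2,1))
E
```

```text
True [0.52261727 0.08544549 0.06344225] [-0.16144043 -0.76447395  5.62615971]
[8.20000e-02 5.26400e-01 7.55000e-02 3.71738e+01 7.23720e+01 8.20743e+01
 8.25000e-02] 373
```

View pics/v4.png

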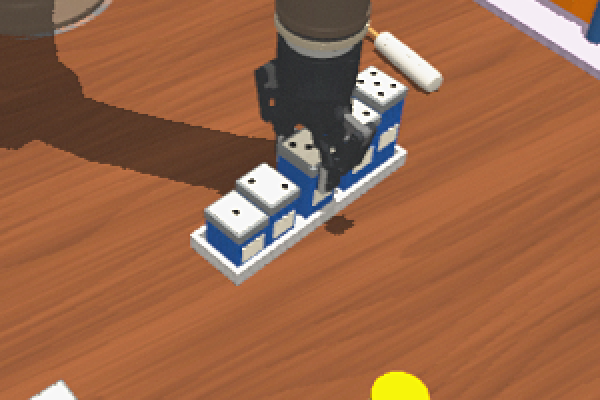

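Contact came at TCP z 63.4 mm, where the tray floor is expected, and the picture shows box 3 down in the gap at about (310,165). I release, retreat and check.

```bash
python3 - <<'E'
from h import *
hand.set_gripper(.08); t=np.array(bot.read_position()[:2]); bot.movel(p(t,.22),.15); bot.reach([.42,-.25,.28],q(YAW)); bot.sleep(.5)
c=cap("top","top5"); r=lids(c,[.058,.07,.082,.094,.106],.005); s=cap("scene","s5")
for v in r: d=np.array(v[1:3])-T; print(v[0],"tray y %.4f x %.4f"%(d@U,d@[U[1],-U[0]]))
print(bot.read_time())
cv2.imwrite("pics/v5.png",np.hstack([c["pixels"][150:300,100:350],s["pixels"][80:230,200:400]])[...,::-1].repeat(1,0))
E
```

```text
[ 5.800000e-02  5.424000e-01 -7.400000e-03  4.593850e+01  5.021330e+01
  1.008575e+02  5.770000e-02] 501
[7.000000e-02 5.362000e-01 2.900000e-02 3.992430e+01 4.933810e+01
 1.015276e+02 6.970000e-02] 507
[8.200000e-02 5.241000e-01 8.460000e-02 4.015630e+01 4.977640e+01
 1.013925e+02 8.170000e-02] 523
[9.400000e-02 5.126000e-01 1.412000e-01 4.195540e+01 5.007750e+01
 1.017657e+02 9.370000e-02] 584
[  0.106    0.5035   0.1797  41.0349  49.6405 101.4652   0.1056] 572
0.058 tray y -0.0939 x 0.0019
0.07 tray y -0.0570 x 0.0031
0.082 tray y -0.0001 x 0.0024
0.094 tray y 0.0577 x 0.0025
0.106 tray y 0.0972 x 0.0014
21.375
```

View pics/v5.png

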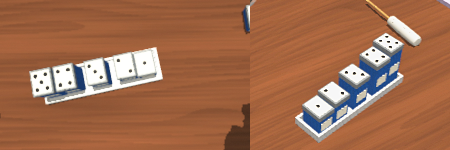

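All five boxes are upright in the tray, with box 3 at (95,72) in the middle and the arm clear.

```bash
python3 -c "
from h import *
bot.sign_off()"
```

```text
the job is handed in; nothing more can be done
```

I slid the four-dot box 28 mm towards +y and the two-dot box 45 mm towards −y, both gripped across their 50 mm and kept in the tray. I then stood the three-dot box upright between them and handed the job in at about 21 s.

The last top-camera check showed:

| Box | y along tray (mm) | x off tray centre line (mm) | Lid height (mm, expected) |
|---|---|---|---|
| Two-dot | −57 | 3.1 | 69.7 (70) |
| Three-dot | 0 | 2.4 | 81.7 (82) |
| Four-dot | +58 | 2.5 | 93.7 (94) |

- **Seating and squareness:** the lid heights put all three boxes flat on the tray floor. The three-dot box is square with the tray within about 0.3°, and the gripper was clear of everything.
- **Parting:** the two neighbours measured about 115 mm apart before the three-dot box went in, against the 81 mm needed.
- **Checks that disagreed:** some scene-camera lid rectangles came out wrong because box sides or the gripper got into the mask. I used the top-camera values instead. No check failed.

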